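# Put the medal away in the tambour bench store

### The job

Put the bronze medal away: roll the bench store's tambour door fully open, take the medal off its cork block under the bench magnifier and lay it gently, flat and centred, on the cork seat of the open case inside the store. Then shut the case's lid so that its edges meet, and roll the tambour door fully closed. Don't bump the magnifier's lens, and leave the other things on the bench where they are.

Things in the scene. Friction and masses are not known exactly. Their poses are not given: they have to be found in the camera images.
- store: Wooden bench store fixed to the bench, 360 mm deep (x), 292 wide (y), 205 high, arched top closed by a slatted tambour door. Origin: middle of its underside; x points to its back, y to its left, z up; its front has two false drawer knobs. Inner floor 85 mm above the bench, 260 mm between the side walls, which follow the arch 7 mm outside the door.
- sill (a point): Middle of the front sill, above which the opening begins: 147 mm in front of the store's origin and 128 mm above the bench.
- track_centre (a point): Centre of the circular track of the door, 25 mm above the store's origin. The slats (outer radius 180 mm) turn about the store's y axis through this point.
- door (a joint): Tambour door's angle, rad: 0 fully closed, grows as it rolls up, over and back to 1.27, fully open (stop). Pull at the bar 3 to 6 N. It stays about where it is left; near fully open its weight takes it to the stop. Fully open, its leading edge is 56 mm behind the store's origin.
- door_bar (a point): Middle of the door's brass pull bar: round, 12 mm thick, 100 mm long along the store's y, on a post at each end. Its centre is 210 mm from the track centre, 30 mm off the slats; seen from the track centre it is 38 degrees above level to the front when closed, 111 degrees when open. It turns with the door.
- seat (a point): Centre of the top of the cork seat, 40 mm across, in the lower half of the 86 mm square dark wood case fixed on the store's floor, 60 mm in front of the store's origin. Seat top 14 mm above that floor. The case's rim stands 5 mm above the seat round a 72 mm square; its +y and -y sides are cut away 48 mm wide, 10 mm below the seat, for fingers. Axes as the store's.
- lid (a joint): Angle of the case's hinged upper half (lid) in rad: 0 shut with its edges on the lower half's, 1.57 upright, 1.75 stop. It stays where it is put (a stiff hinge, about 0.6 N at the free edge) and needs to be pushed down.
- lid_hinge (a point): Middle of the lid's hinge line, along the store's y, at the back edge of the case: 17 mm in front of the store's origin and 19 mm above the inner floor.
- lid_edge (a point): Middle of the lid's free edge, on its outer face. The lid is 86 mm long from the hinge line, 86 mm wide and 10 mm thick; its outer face looks to the store's back when upright and up when shut. The point turns with the lid.
- medal: The bronze medal, a plain disc 60 mm across and 8 mm thick, about 190 g, lying flat. Origin: centre of its underside; z is its axis.
- magnifier: Fixed bench magnifier: iron base plate 220 x 140 x 10 mm, a cork block (40 mm across, top 35 mm above the bench, 40 mm in front of the origin) on which the medal lies, and a post 105 mm behind the origin. Origin on the bench; x to its post, z up.
- lens: The magnifier's fixed level lens in a ring 130 mm across, 14 mm thick; origin at the ring's centre on its underside, 185 mm above the bench, 5 mm in front of the magnifier's origin. Its front rim reaches 30 mm in front of the medal's centre, so the medal must be reached with the tool tilted, from the magnifier's front.
- loupe: Bystander: black loupe, 30 mm across, 30 mm high, on the magnifier's base plate near the post.
- coin_tube: Bystander: clear coin tube, 26 mm across, 50 mm high, standing in the store about 100 mm to the left (+y) of the case's centre.
- caliper: Bystander: steel caliper 200 mm long, up to 6 mm high, lying on the bench to the left.
- reading_glass: Bystander: hand magnifier 180 mm long, 17 mm high, lying on the bench.
- tray: Bystander: cork-lined tin tray with three coins, 160 x 120 x 22 mm.
- brush: Bystander: small brush 170 mm long lying on the bench.

How it is judged:
By the outcome, as a careful person would: the job done as asked, in the order asked, and still so for the second after the job is handed in, with the robot touching nothing.
It also fails if it takes over 72 s, if anything falls off the work surface, if the arm or the gripper's body presses on something with over 40 N, if the wrist force passes 120 N, or if a joint passes its speed limit or range.

### The arm

A 6-joint arm with a two-finger parallel gripper is mounted at the origin on the work surface. World frame = base frame: x ahead of the robot, y to its left, z up, the work surface at z = 0. Lengths are in m, angles in rad, forces in N, time in s.
With the tool pointing down it reaches from about 0.275 to 0.85 m from the base axis. Payload 5.2 kg.
Tool frame: the origin (TCP) lies midway between the tips of the shut fingers; the grasp point (between the pads) lies 19 mm behind it; z points along the fingers, y is the line along which they close (so a half turn about z gives the same grasp; the last joint's range is limited). The gripper opens to 85 mm and grips with 20 to 120 N. Pads are 22 mm wide; open, the fingers measure 114 mm over their backs; the gripper's body (76 mm by 85 mm) begins 54 mm behind the grasp point. The pads swing forward as they close: fully open they stand 13 mm farther back than shut.
Start: joints at [1.068, 0.259, 1.535, -0, 1.348, -0.203], TCP at [0.162, 0.525, 0.231] pointing down, gripper open.
Joint ranges: [-3.14, 3.14], [-0.91, 2.08], [0.19, 2.58], [-1.22, 4.36], [0.22, 2.71], [-3.12, 3.12]. Speed limits (rad/s): [2.57, 2.57, 3.14, 3.14, 3.14, 3.14].

### API

Orientations are given as a 3x3 rotation matrix whose columns are the frame's x, y, z axes.
In Python, from rig import bot gives the robot as it stands.
- The arm moves only by the shell command python3 -m handwheel 'ROWS' [FORCE]. ROWS is JSON, one flat list of numbers, 5 for each row, row after row: the shift along the tool's x, y, z in mm, then the turn about the tool's z in rad, then the finger opening in mm, from 0 to 85.4. A call has 1 to 20 rows; each row is the pose to reach, as a shift and turn from the pose commanded when the call began, along the tool's axes at that moment; what a row does not reach only later rows make up. A row lasts 1/10 s, in which the tool goes at most 50 mm and 8.59 degrees, less where a joint would pass 70% of its speed; a pose out of reach is approached as far as the arm can. A call with a gripper value outside its range is refused whole. The fingers move at their own pace and stop on an object; FORCE is the grip in N (left out, the last holds). Time passes only in rows, so rows that repeat a pose let the fingers close. It gives the time, the measured TCP pose, the force, the opening and the grip force at its end, in the units of the state.
- bot.sense(): the state, without advancing time (a new reading comes with each control period).
- bot.grab_frame(name): name is "scene" or "top" or "wrist"; returns the picture (480x640x3 uint8, red, green, blue); there is no depth.
- bot.calibration(name): a dict with "intrinsics" (3x3 intrinsics, pixels), "rvec" (rotation vector, rad) and "tvec" (3), from world to camera coordinates, as OpenCV has them. Camera axes: x right, y down, z forward; pixel columns grow to the right and rows downward; lengths in m; the calibration is good to about 2 mm. A picture is of the moment at which its call begins: read the wrist's pose just before it. calibration takes no time and is no camera call; for the wrist camera it gives the pose at the moment of the call.
- bot.sign_off(): hands the job in; it is judged then, once.
The state is a dict: "clock": time; "joint_positions": joint angles; "dq": joint speeds; "joint_efforts": joint torques, N m; "eef_pos": TCP position; "orientation": TCP orientation; "ft_force": force on the tool from outside, world axes, zero at the start; "ft_torque": the same for the moment, N m; "finger_gap": finger opening in m; "gripper_force": force on a finger pad.
Only numpy, scipy, OpenCV 4.12 (cv2) and the standard library are available. Lean on these libraries where they do the work, as an engineer would, in place of code of your own. Each camera call takes 0.05 s, during which the arm holds its last target. There are 200 camera calls.

## Working session

There is one attempt and no reset: what is moved stays moved. The work goes in short steps, Python scripts to look and compute and a shell command to move; the robot and the scene stay as the last step left them, time stands still between calls to the robot, and variables do not carry over. Pictures are saved under pics/ and viewed, at most 10 in all, crops included, and the job is handed in when it is done.

```bash
mkdir -p pics; ls; python3 - <<'E'
from rig import bot
import cv2,numpy as np
for n in("scene","top"):
    cv2.imwrite(f"pics/{n}0.png",bot.grab_frame(n)[:,:,::-1])
    c=bot.calibration(n);R=cv2.Rodrigues(np.array(c["rvec"],float))[0];print(n,np.round(c["intrinsics"],1).tolist(),np.round(R,3).tolist(),(-R.T@np.ravel(c["tvec"])).round(3))
s=bot.sense();print(s["orientation"],s["eef_pos"])
E
```

```text
pics
scene [[602.8, 0.0, 310.7], [0.0, 602.8, 241.9], [0.0, 0.0, 1.0]] [[-0.782, 0.623, 0.001], [0.459, 0.577, -0.675], [-0.421, -0.528, -0.738]] [1.039 0.713 1.161]
top [[460.4, 0.0, 319.1], [0.0, 460.4, 247.6], [0.0, 0.0, 1.0]] [[-0.019, -1.0, -0.013], [-0.989, 0.021, -0.145], [0.145, 0.01, -0.989]] [ 0.299 -0.04   1.277]
[[-9.55385127e-01  2.95361762e-01 -8.29350868e-04]
 [ 2.95362716e-01  9.55384033e-01 -1.48845998e-03]
 [ 3.52714413e-04 -1.66701186e-03 -9.99998548e-01]] [0.16218541 0.52505866 0.23052374]
```

View pics/scene0.png

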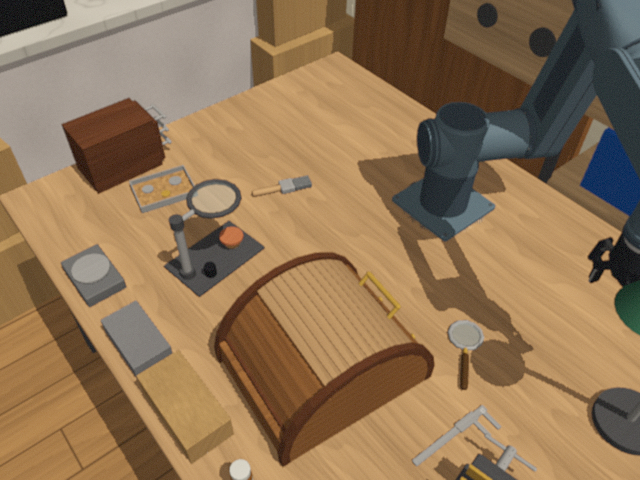

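View pics/top0.png

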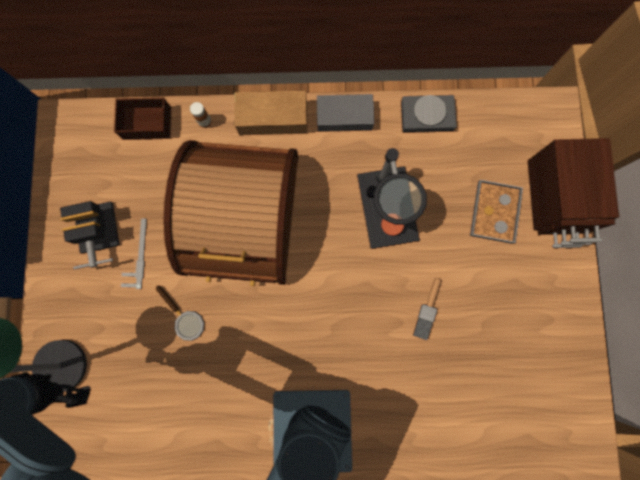

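The scene view shows the closed store with its brass bar from about (362,275) to (398,313) and the medal at (231,237). In the top view the bar runs from (199,254) to (245,259), the medal is at (393,226) and the plate corners are near (360,172) and (418,240).

```bash
cat > h.py <<'E'
from rig import bot
import cv2,numpy as np
def cam(n):
    c=bot.calibration(n);return np.array(c["intrinsics"],float),cv2.Rodrigues(np.array(c["rvec"],float))[0],np.ravel(c["tvec"]).astype(float)
def ray(C,uv):
    K,R,t=C;d=R.T@np.linalg.inv(K)@np.array([*uv,1.]);return -R.T@t,d
def onz(C,uv,z):
    o,d=ray(C,uv);return o+d*(z-o[2])/d[2]
def proj(C,P):
    K,R,t=C;q=K@(R@np.asarray(P,float)+t);return q[:2]/q[2]
def tri(C1,u1,C2,u2):
    P=lambda C:C[0]@np.c_[C[1],C[2]]
    X=cv2.triangulatePoints(P(C1),P(C2),np.array(u1,float).reshape(2,1),np.array(u2,float).reshape(2,1))
    return (X[:3]/X[3]).ravel()
def mask(img,lo,hi,box):
    h=cv2.cvtColor(img,cv2.COLOR_RGB2HSV);m=cv2.inRange(h,np.array(lo),np.array(hi));o=np.zeros_like(m);x0,y0,x1,y1=box;o[y0:y1,x0:x1]=m[y0:y1,x0:x1];return o
def big(m):
    c=max(cv2.findContours(m,cv2.RETR_EXTERNAL,cv2.CHAIN_APPROX_NONE)[0],key=cv2.contourArea);return c[:,0,:].astype(np.float32)
def rig2(R,p): # tool move: world pose (R,p) from current, in tool axes
    s=bot.sense();return np.array(s["orientation"]).T@(np.asarray(p)-s["eef_pos"])*1000
E
python3 - <<'E'
from h import *
t=cv2.imread("pics/top0.png")[:,:,::-1].copy();s=cv2.imread("pics/scene0.png")[:,:,::-1].copy()
T=cam("top");S=cam("scene")
hs=lambda im,u,v:cv2.cvtColor(im,cv2.COLOR_RGB2HSV)[v,u]
print(hs(t,220,256),hs(s,380,293),hs(t,395,228),hs(s,231,237),hs(t,380,235),hs(t,220,220),hs(s,310,300))
# medal
for n,im,C,b in(("top",t,T,(370,200,415,245)),("scene",s,S,(215,220,250,255))):
    m=mask(im,(0,120,90),(12,255,255),b);c=big(m);r=cv2.boundingRect(c);print(n,"medal",r,[onz(C,(u,v),.039).round(3) for u,v in[(r[0],r[1]+r[3]/2),(r[0]+r[2],r[1]+r[3]/2),(r[0]+r[2]/2,r[1]+r[3]),(r[0]+r[2]/2,r[1]+r[3]/2)]])
for n,im,C,b in(("top",t,T,(190,240,260,270)),("scene",s,S,(350,262,410,325))):
    m=mask(im,(18,140,110),(32,255,255),b);
    cv2.imwrite(f"pics/m{n}.png",m);c=big(m);print(n,"bar",cv2.minAreaRect(c),cv2.boxPoints(cv2.minAreaRect(c)).round().tolist())
m=mask(t,(0,0,0),(179,110,85),(350,160,430,255));c=big(m);h=cv2.convexHull(c.astype(np.int32))[:,0]
print("plate",cv2.approxPolyDP(h.reshape(-1,1,2),4,True)[:,0].tolist())
for q in cv2.approxPolyDP(h.reshape(-1,1,2),4,True)[:,0]:print(q,onz(T,q,.01).round(3))
a=np.hstack([cv2.resize(t[140:290,155:305],(400,400),interpolation=2),cv2.resize(s[250:400,290:440],(400,400),interpolation=2)])
cv2.imwrite("pics/z.png",a[:,:,::-1])
E
```

```text
[ 17 170 165] [ 16 116 181] [  8 171 188] [ 11 163 193] [12 22 59] [ 14 139 176] [ 16 122 175]
top medal (381, 219, 23, 17) [array([ 0.532, -0.198,  0.039]), array([ 0.531, -0.261,  0.039]), array([ 0.508, -0.228,  0.039]), array([ 0.531, -0.229,  0.039])]
scene medal (219, 227, 24, 19) [array([ 0.569, -0.25 ,  0.039]), array([ 0.521, -0.212,  0.039]), array([ 0.563, -0.203,  0.039]), array([ 0.545, -0.231,  0.039])]
top bar ((208.00001525878906, 257.0), (1.4142134189605713, 1.4142134189605713), 45.0) [[207.0, 257.0], [208.0, 256.0], [209.0, 257.0], [208.0, 258.0]]
scene bar ((378.9068603515625, 294.5827331542969), (49.74424743652344, 17.688688278198242), 48.36646270751953) [[356.0, 282.0], [369.0, 270.0], [402.0, 307.0], [389.0, 319.0]]
plate [[395, 160], [426, 193], [418, 240], [371, 247], [358, 175]]
[395 160] [ 0.733 -0.249  0.01 ]
[426 193] [ 0.634 -0.332  0.01 ]
[418 240] [ 0.5   -0.303  0.01 ]
[371 247] [ 0.483 -0.172  0.01 ]
[358 175] [ 0.691 -0.142  0.01 ]
```

View pics/z.png

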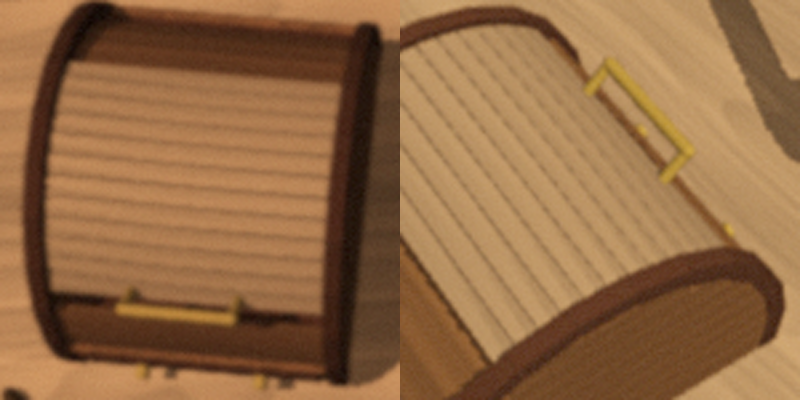

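The crops show the top view bar ends at (198.5,256) and (244,260), and the same ends in the scene view at (399,307) and (368.5,273).

```bash
python3 -m handwheel 2>&1 | tail -5; python3 - <<'E'
from h import *
T=cam("top");S=cam("scene")
L=tri(T,(198.5,255.9),S,(399.1,307));R=tri(T,(244.2,260),S,(368.4,272.9));print(L,R,np.linalg.norm(L-R))
L=onz(T,(198.5,255.9),.154);R=onz(T,(244.2,260),.154);print(L,R)
d=(L-R)[:2];d/=np.linalg.norm(d);ax=np.array([d[1],-d[0]]);m=((L+R)/2)[:2];print("yaw",np.arctan2(ax[1],ax[0]),"bar",m,"origin",m+ax*.1655,"lid/seat",m+ax*.1055)
# wall tops: apex outer left/right walls back corners
E
```

```text
invalid input
[0.44757225 0.26029034 0.17837643] [0.43418437 0.15226025 0.17350242] 0.10896554543235618
[0.44904983 0.26873781 0.154     ] [0.43649677 0.15573193 0.154     ]
yaw -0.11062973105679927 bar [0.4427733  0.21223487] origin [0.60726156 0.19396297] lid/seat [0.54762836 0.20058723]
```

```bash
python3 -m handwheel '[0,0,-50,0,30, 0,0,-100,0,30, 0,0,-150,0,30, 0,0,-200,0,30, 0,0,-250,0,30, 0,0,-300,0,30, 0,0,-350,0,30, 0,0,-400,0,30, 0,0,-450,0,30, 0,0,-500,0,30, 0,0,-550,0,30, 0,0,-600,0,30, 0,0,-600,0,30]' 20;  python3 -c "
from rig import bot
s=bot.sense();print(s['joint_positions'],s['eef_pos'],s['orientation'])"
```

```text
clock: 1.4
eef_pos: [0.1156, 0.38, 0.7351]
orientation: [[-0.955, 0.295, -0.027], [0.296, 0.955, -0.021], [0.019, -0.028, -0.999]]
ft_force: [0.2, 0.4, 0.4]
finger_gap: 0.0302
gripper_force: 0.0
[ 0.98302503  0.27836536  0.1873155   0.02508439  2.70842594 -0.26538336] [0.11558208 0.38000183 0.73505376] [[-0.95513813  0.29494082 -0.02685277]
 [ 0.29552718  0.95509656 -0.02131314]
 [ 0.01936087 -0.02829271 -0.99941217]]
```

```bash
python3 -m handwheel '[0,0,0,0,30, 0,0,0,0,30]' ; python3 -m handwheel '[0,0,-50,0,30, 0,0,-100,0,30, 0,0,-200,0,30, 0,0,-300,0,30, 0,0,-300,0,30, 0,0,-300,0,30]';  python3 -c "
from rig import bot
s=bot.sense();print(s['joint_positions'],s['eef_pos'],s['orientation'])"
```

```text
clock: 1.6
eef_pos: [0.1174, 0.3831, 0.7322]
orientation: [[-0.955, 0.295, -0.031], [0.295, 0.955, -0.027], [0.021, -0.035, -0.999]]
ft_force: [-1.1, -0.0, 0.0]
finger_gap: 0.0302
gripper_force: 0.0
clock: 2.2
eef_pos: [0.1138, 0.3623, 0.7482]
orientation: [[-0.955, 0.296, -0.008], [0.296, 0.955, 0.01], [0.011, 0.007, -1.0]]
ft_force: [-0.1, -0.6, 0.0]
finger_gap: 0.0299
gripper_force: 0.0
[ 0.9581855   0.24242245  0.18808037  0.02968208  2.70789725 -0.285606  ] [0.11377402 0.36226008 0.748219  ] [[-0.95527528  0.29559684 -0.00846442]
 [ 0.29551568  0.95528919  0.0096455 ]
 [ 0.01093715  0.00671274 -0.99991766]]
```

```bash
python3 -m handwheel '[0,-50,-50,0,30, 0,-100,-100,0,30, 0,-200,-150,0,30, 0,-300,-200,0,30, 0,-400,-300,0,30, 0,-400,-300,0,30, 0,-400,-300,0,30]';  python3 -c "
from rig import bot
s=bot.sense();print(s['joint_positions'],s['eef_pos'])";  python3 -m handwheel '[0,0,0,0,30, 0,0,0,0,30, 0,0,0,0,30]';  python3 -c "
from rig import bot
s=bot.sense();print(s['joint_positions'],s['eef_pos'])"
```

```text
clock: 2.9
eef_pos: [0.102, 0.3209, 0.7757]
orientation: [[-0.954, 0.294, 0.051], [0.297, 0.953, 0.067], [-0.028, 0.079, -0.996]]
ft_force: [0.3, -0.4, -0.6]
finger_gap: 0.0301
gripper_force: 0.0
[ 9.27993281e-01  1.61134758e-01  1.88464435e-01 -6.54850096e-04
  2.70779169e+00 -3.42835050e-01] [0.10199339 0.32086525 0.77574976]
clock: 3.2
eef_pos: [0.1018, 0.3206, 0.776]
orientation: [[-0.954, 0.294, 0.051], [0.297, 0.952, 0.068], [-0.029, 0.08, -0.996]]
ft_force: [-0.8, 0.0, -0.3]
finger_gap: 0.0302
gripper_force: 0.0
[ 9.27984599e-01  1.60627563e-01  1.88130971e-01 -6.46105966e-04
  2.70794446e+00 -3.42851852e-01] [0.10178897 0.32058992 0.7759838 ]
```

```bash
python3 -m handwheel '[-40,-13,10,-0.06,30, -80,-25,20,-0.12,30, -120,-38,30,-0.2,30, -160,-50,30,-0.25,30, -205,-64,30,-0.3,30, -240,-120,25,-0.3,30, -275,-160,25,-0.3,30, -305,-200,20,-0.3,30, -330,-235,20,-0.3,30, -354,-269,20,-0.3,30, -354,-269,20,-0.3,30, -354,-269,20,-0.3,30, -354,-269,20,-0.3,30]';  python3 -c "
from rig import bot
s=bot.sense();print(s['joint_positions'].round(3),s['eef_pos'])"
```

```text
clock: 4.5
eef_pos: [0.3609, -0.039, 0.7453]
orientation: [[-0.999, -0.002, 0.052], [0.002, 0.998, 0.068], [-0.052, 0.068, -0.996]]
ft_force: [-0.6, -0.1, 0.8]
finger_gap: 0.0301
gripper_force: 0.0
[-0.506  0.144  0.345  0.175  2.633 -1.923] [ 0.36090484 -0.03898326  0.74531995]
```

```bash
python3 -m handwheel '[50,0,-50,0,30, 100,0,-100,0,30, 200,0,-150,0,30, 300,0,-200,0,30, 400,0,-300,0,30, 400,0,-300,0,30, 400,0,-300,0,30, 400,0,-300,0,30, 400,0,-300,0,30, 400,0,-300,0,30, 400,0,-300,0,30, 400,0,-300,0,30]';  python3 -c "
from rig import bot
s=bot.sense();print(s['joint_positions'].round(3),s['eef_pos'])"
```

```text
clock: 5.7
eef_pos: [0.1239, -0.0889, 0.7355]
orientation: [[-0.999, -0.004, 0.039], [-0.003, 0.999, 0.035], [-0.039, 0.035, -0.999]]
ft_force: [0.1, 0.2, 0.7]
finger_gap: 0.03
gripper_force: 0.0
[-1.577 -0.274  0.742  0.092  2.708 -3.068] [ 0.12390201 -0.08893508  0.73548755]
```

```bash
python3 -m handwheel '[-40,4,0,0,30, -80,8,0,0,30, -120,12,0,0,30, -160,16,0,0,30, -200,20,40,0,30, -240,24,60,0,30, -280,28,80,0,30, -320,32,100,0,30, -360,36,125,0,30, -400,40,150,0,30, -440,44,180,0,30, -480,48,210,0,30, -520,50,240,0,30, -560,55,270,0,30, -610,57,290,0,30, -660,60,310,0,30, -660,60,310,0,30]' | head -3;  python3 -c "
from rig import bot
s=bot.sense();print(s['joint_positions'].round(3),s['eef_pos'])";  python3 -m handwheel '[-100,0,0,0,30, -200,0,0,0,30, -300,0,0,0,30, -300,0,0,0,30, -300,0,0,0,30]';python3 -c "
from rig import bot
s=bot.sense();print(s['joint_positions'].round(3),s['eef_pos'])"
```

```text
clock: 7.4
eef_pos: [0.7838, -0.0154, 0.4296]
orientation: [[-1.0, -0.003, 0.026], [-0.002, 0.999, 0.045], [-0.026, 0.045, -0.999]]
[-0.184  0.787  0.2    0.058  2.136 -1.726] [ 0.78377372 -0.01542328  0.42956247]
clock: 7.9
eef_pos: [0.8482, -0.0147, 0.3713]
orientation: [[-0.996, -0.0, 0.092], [0.003, 0.999, 0.039], [-0.092, 0.039, -0.995]]
ft_force: [-0.2, 0.5, 0.1]
finger_gap: 0.0298
gripper_force: 0.0
[-0.171  0.869  0.188  0.059  2.    -1.714] [ 0.84818323 -0.01474871  0.37130454]
```

```bash
for i in 1 2 3; do python3 -m handwheel '[-300,0,-150,0,30, -300,0,-150,0,30, -300,0,-150,0,30]'|sed -n 1,3p;done;  for i in 1 2; do python3 -m handwheel '[-300,-20,-300,0,30, -300,-20,-300,0,30, -300,-20,-300,0,30]'|sed -n 1,3p;done; python3 -c "
from rig import bot
s=bot.sense();print(s['joint_positions'].round(3),s['eef_pos'])"
```

```text
clock: 8.2
eef_pos: [0.86, -0.0149, 0.3801]
orientation: [[-0.991, 0.0, 0.137], [0.006, 0.999, 0.038], [-0.137, 0.038, -0.99]]
clock: 8.5
eef_pos: [0.8702, -0.0142, 0.3898]
orientation: [[-0.984, 0.0, 0.179], [0.007, 0.999, 0.037], [-0.179, 0.038, -0.983]]
clock: 8.8
eef_pos: [0.8783, -0.0138, 0.4034]
orientation: [[-0.975, 0.0, 0.221], [0.009, 0.999, 0.037], [-0.221, 0.038, -0.975]]
clock: 9.1
eef_pos: [0.8594, -0.0212, 0.4544]
orientation: [[-0.965, 0.001, 0.263], [0.01, 0.999, 0.035], [-0.263, 0.037, -0.964]]
clock: 9.4
eef_pos: [0.8401, -0.0275, 0.5001]
orientation: [[-0.953, 0.001, 0.302], [0.012, 0.999, 0.034], [-0.302, 0.036, -0.953]]
[-0.206  0.721  0.187  0.102  1.937 -1.719] [ 0.84005791 -0.02750411  0.50012108]
```

```bash
for i in 1 2 3 4 5 6; do python3 -m handwheel '[-300,-10,-200,0,30]'|sed -n 2,3p;done;  for i in 1 2 3 ; do python3 -m handwheel '[-300,-10,-200,0,30, -300,-10,-200,0,30]'|sed -n 1,3p;done; python3 -c "
from rig import bot
s=bot.sense();print(s['joint_positions'].round(3),s['eef_pos'])"
```

```text
eef_pos: [0.8432, -0.0288, 0.5128]
orientation: [[-0.943, 0.001, 0.333], [0.013, 0.999, 0.033], [-0.333, 0.036, -0.942]]
eef_pos: [0.8461, -0.0299, 0.5266]
orientation: [[-0.931, 0.001, 0.365], [0.014, 0.999, 0.033], [-0.365, 0.035, -0.93]]
eef_pos: [0.8473, -0.031, 0.5417]
orientation: [[-0.918, 0.001, 0.396], [0.015, 0.999, 0.032], [-0.395, 0.035, -0.918]]
eef_pos: [0.8475, -0.0322, 0.5579]
orientation: [[-0.905, 0.002, 0.426], [0.016, 0.999, 0.03], [-0.426, 0.034, -0.904]]
eef_pos: [0.8469, -0.0334, 0.575]
orientation: [[-0.89, 0.002, 0.456], [0.017, 0.999, 0.029], [-0.456, 0.034, -0.889]]
eef_pos: [0.8455, -0.0346, 0.5925]
orientation: [[-0.874, 0.002, 0.486], [0.018, 0.999, 0.028], [-0.486, 0.033, -0.873]]
clock: 10.2
eef_pos: [0.836, -0.0364, 0.6219]
orientation: [[-0.852, 0.003, 0.523], [0.019, 0.999, 0.025], [-0.523, 0.032, -0.852]]
clock: 10.4
eef_pos: [0.8258, -0.0382, 0.6496]
orientation: [[-0.83, 0.003, 0.557], [0.02, 1.0, 0.024], [-0.557, 0.031, -0.83]]
clock: 10.6
eef_pos: [0.8139, -0.0399, 0.6782]
orientation: [[-0.806, 0.004, 0.591], [0.021, 1.0, 0.022], [-0.591, 0.03, -0.806]]
[-0.262  0.531  0.187  0.181  1.808 -1.721] [ 0.81390496 -0.03988949  0.67816563]
```

```bash
python3 -m handwheel '[40,15,5,0.12,30, 80,30,10,0.24,30, 120,46,14,0.36,30, 160,62,18,0.48,30, 200,77,23,0.6,30, 240,93,28,0.72,30, 280,108,32,0.84,30, 320,124,37,0.96,30, 360,139,41,1.08,30, 400,155,46,1.2,30, 440,170,50,1.32,30, 480,186,55,1.44,30, 520,201,60,1.55,30, 560,217,64,1.65,30, 602,232,69,1.65,30, 602,232,69,1.65,30, 602,232,69,1.65,30]';python3 - <<'E'
from h import *
s=bot.sense();print(s['joint_positions'].round(3),s['eef_pos'])
C=cam("wrist");w=bot.grab_frame("wrist");S=bot.grab_frame("scene")
np.savez("w1.npz",K=C[0],R=C[1],t=C[2],o=s["orientation"],p=s["eef_pos"])
cv2.imwrite("pics/w1.png",w[:,:,::-1]);cv2.imwrite("pics/s1.png",S[:,:,::-1])
E
```

```text
clock: 12.3
eef_pos: [0.3684, 0.207, 0.2729]
orientation: [[0.064, 0.806, 0.589], [0.995, -0.097, 0.024], [0.076, 0.584, -0.808]]
ft_force: [0.8, 0.2, -0.1]
finger_gap: 0.0299
gripper_force: 0.0
[ 0.443 -0.314  2.153 -0.348  0.743  0.722] [0.3684298  0.20703063 0.27294766]
```

View pics/w1.png

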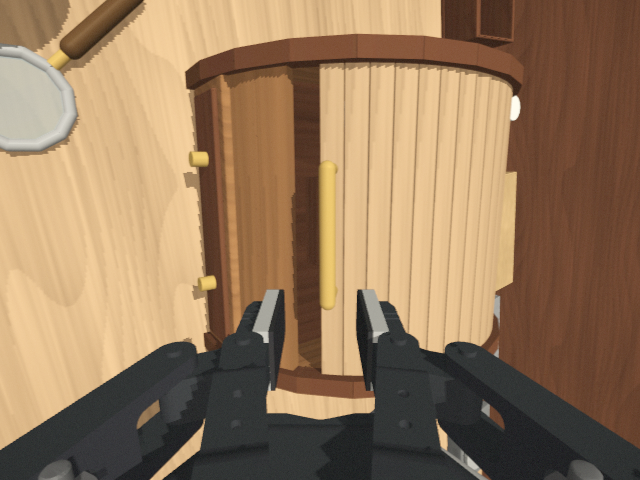

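The wrist view shows the door slightly open, with the brass bar running from (327,162) to (328,308) and lying almost centred between the fingers.

```bash
python3 - <<'E'
from h import *
z=np.load("w1.npz");W=(z["K"],z["R"],z["t"]);T=cam("top");S=cam("scene")
for C,n,a,b in((T,"t",(198.5,255.9),(244.2,260)),(S,"s",(399.1,307),(368.4,272.9))):
    L=tri(W,(327.5,162),C,a);R=tri(W,(328,308),C,b);m=(L+R)/2;d=L-R
    print(n,L.round(4),R.round(4),m.round(4),np.linalg.norm(d),"yaw",-np.arctan2(d[0],d[1]))
    print("tool shift bar",(z["o"].T@(m-z["p"])*1000).round(1))
print("cam in tool",(z["o"].T@(-W[1].T@W[2]-z["p"])).round(3))
E
```

```text
t [0.4455 0.2614 0.1826] [0.4348 0.1525 0.1786] [0.4402 0.207  0.1806] 0.10952325799698821 yaw -0.09790376758839116
tool shift bar [ -2.5   3.9 116.8]
s [0.4493 0.2605 0.1795] [0.4371 0.1546 0.1784] [0.4432 0.2076 0.1789] 0.10663968251049116 yaw -0.11493373671485596
tool shift bar [ -1.9   5.3 120. ]
cam in tool [ 0.071 -0.001 -0.143]
```

```bash
python3 -m handwheel '[-1,2,40,0,30, -2,4,80,0,30, -2,4.5,110,0,30, -2,4.5,128,0,30, -2,4.5,128,0,15, -2,4.5,128,0,12, -2,4.5,128,0,12]' 20
python3 - <<'E'
from h import *
s=bot.sense();o=np.array(s["orientation"]);p=np.array(s["eef_pos"]);yaw=-.107
ax=np.array([np.cos(yaw),np.sin(yaw),0]);f0=np.radians(47.2)
pt=lambda f:.21*(-np.cos(f)*ax+np.array([0,0,np.sin(f)]))
print(p, "bar pt",(p-o[:,2]*.012).round(4))
for f in np.linspace(47.2,112,19):print(round(f,1),(o.T@(pt(np.radians(f))-pt(f0))*1000).round(0).tolist())
E
```

```text
clock: 13.1
eef_pos: [0.4487, 0.206, 0.1731]
orientation: [[0.069, 0.805, 0.589], [0.995, -0.101, 0.021], [0.077, 0.585, -0.808]]
ft_force: [-1.0, -1.1, -1.9]
finger_gap: 0.0117
gripper_force: 1.0
[0.44871166 0.20601823 0.173083  ] bar pt [0.4416 0.2058 0.1828]
47.2 [0.0, 0.0, 0.0]
50.8 [0.0, 13.0, -1.0]
54.4 [1.0, 26.0, -2.0]
58.0 [1.0, 40.0, -1.0]
61.6 [1.0, 53.0, 0.0]
65.2 [1.0, 66.0, 2.0]
68.8 [1.0, 79.0, 5.0]
72.4 [1.0, 91.0, 9.0]
76.0 [0.0, 104.0, 14.0]
79.6 [0.0, 116.0, 19.0]
83.2 [-0.0, 127.0, 25.0]
86.8 [-1.0, 139.0, 32.0]
90.4 [-1.0, 150.0, 39.0]
94.0 [-2.0, 160.0, 47.0]
97.6 [-2.0, 170.0, 56.0]
101.2 [-3.0, 179.0, 65.0]
104.8 [-4.0, 188.0, 75.0]
108.4 [-4.0, 196.0, 86.0]
112.0 [-5.0, 203.0, 96.0]
```

```bash
python3 -m handwheel '[0,6,0,0,12, 0,13,-1,0,12, 1,26,-2,0,12, 1,40,-1,0,12, 1,53,0,0,12, 1,66,2,0,12, 1,79,5,0,12, 1,91,9,0,12, 0,104,14,0,12, 0,116,19,0,12, 0,127,25,0,12, -1,139,32,0,12, -1,150,39,0,12, -2,160,47,0,12, -2,170,56,0,12, -3,179,65,0,12, -4,188,75,0,12, -4,196,86,0,12, -5,202,95,0,12, -5,202,95,0,12]'; python3 -m handwheel '[0,0,0,0,25, 0,0,0,0,30, 0,0,0,0,30, 0,0,-40,0,30, 0,0,-80,0,30,0,0,-110,0,30, 0,0,-110,0,30]'
python3 - <<'E'
from h import *
s=bot.sense();print(s['joint_positions'].round(3))
C=cam("wrist");w=bot.grab_frame("wrist");S=bot.grab_frame("scene");t=bot.grab_frame("top")
np.savez("w2.npz",K=C[0],R=C[1],t=C[2],o=s["orientation"],p=s["eef_pos"])
for n,i in(("w2",w),("s2",S),("t2",t)):cv2.imwrite(f"pics/{n}.png",i[:,:,::-1])
f=cv2.resize
cv2.imwrite("pics/c2.png",np.vstack([np.hstack([f(w,(400,300)),f(S[230:400,210:437],(400,300))]),np.hstack([f(t[130:290,140:353],(400,300)),f(t[150:255,340:480],(400,300))])])[:,:,::-1])
E
```

```text
clock: 15.1
eef_pos: [0.6682, 0.1832, 0.2124]
orientation: [[0.068, 0.805, 0.589], [0.995, -0.1, 0.022], [0.077, 0.584, -0.808]]
ft_force: [2.6, 0.0, 0.5]
finger_gap: 0.0119
gripper_force: 1.0
clock: 15.8
eef_pos: [0.6019, 0.1819, 0.3078]
orientation: [[0.066, 0.8, 0.596], [0.995, -0.1, 0.024], [0.079, 0.591, -0.803]]
ft_force: [0.3, -0.2, 0.2]
finger_gap: 0.0303
gripper_force: 0.0
[ 0.155  0.029  1.792 -0.108  0.688  0.309]
```

View pics/c2.png

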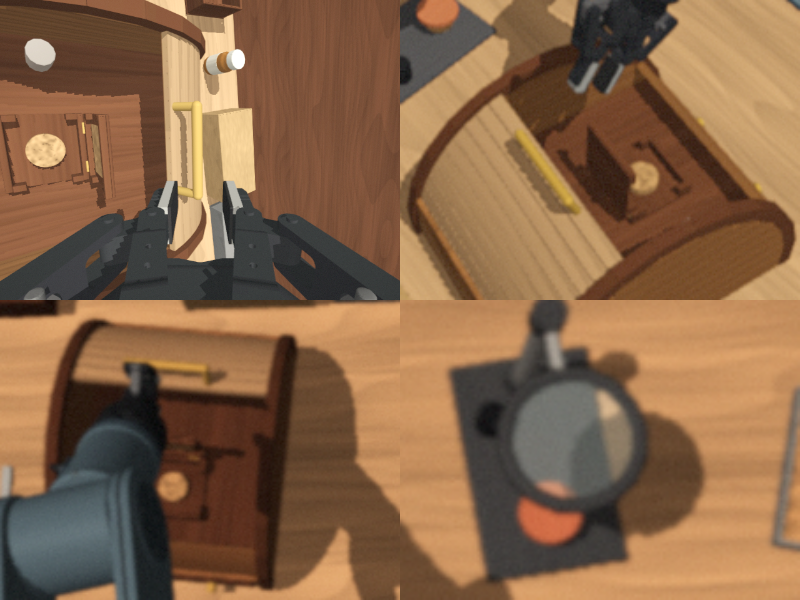

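The composite shows the door open, the case lid upright and the seat visible. At full resolution the seat is at wrist (72,241), scene (347,331) and top (232,229), and the lens ring centre is at top (400,199).

```bash
python3 - <<'E'
from h import *
z=np.load("w2.npz");W=(z["K"],z["R"],z["t"]);T=cam("top");S=cam("scene")
I={n:cv2.imread(f"pics/{n}2.png")[:,:,::-1].copy() for n in"wst"}
for n,C,(u,v),h in(("w",W,(72,241),45),("s",S,(347,331),14),("t",T,(232,229),12)):
    c=cv2.cvtColor(I[n],cv2.COLOR_RGB2HSV)[v,u];m=mask(I[n],(8,20,max(0,int(c[2])-45)),(25,255,255),(max(0,u-h),v-h,u+h,v+h));e=cv2.minEnclosingCircle(big(m));r=cv2.boundingRect(big(m));uv=(r[0]+(r[2]-1)/2,r[1]+(r[3]-1)/2)
    print(n,c,r,onz(C,uv,.099).round(4))
m=mask(I["s"],(0,120,90),(12,255,255),(210,215,255,260));c=big(m);r=cv2.boundingRect(c);uv=(r[0]+(r[2]-1)/2,r[1]+(r[3]-1)/2);print("medal s",r,onz(S,uv,.039).round(4))
print("lens",onz(T,(400.2,199),.192).round(4))
bl=tri(W,(197*1.6,105*1.6),S,(277.5+33,349.8));br=tri(W,(197*1.6,193*1.6),S,(277.5,305.5));print("bar",bl.round(3),br.round(3))
ax=np.array([np.cos(-.107),np.sin(-.107),0]);o=np.array([.5834,.192,0]);print("exp seat",o-.06*ax,"exp bar",o+.21*np.cos(np.radians(69))*ax+[0,0,.221])
E
```

```text
w [ 18 101 242] (40, 214, 65, 53) [0.5269 0.1992 0.099 ]
s [ 17 140 178] (341, 321, 16, 19) [0.5264 0.1994 0.099 ]
t [ 14 145 188] (224, 222, 15, 15) [0.5254 0.2001 0.099 ]
medal s (219, 227, 24, 19) [ 0.5448 -0.233   0.039 ]
lens [ 0.5722 -0.2276  0.192 ]
bar [0.666 0.242 0.216] [0.656 0.133 0.222]
exp seat [0.52374314 0.19840776 0.        ] exp bar [0.65822687 0.18396283 0.221     ]
```

```bash
python3 -m handwheel '[-36,-14,-2,-0.14,30, -72,-28,-4,-0.28,30, -110,-42,-5,-0.42,40, -146,-55,-7,-0.56,60, -182,-69,-9,-0.7,80, -218,-83,-10,-0.84,80, -255,-97,-12,-0.98,80, -292,-111,-14,-1.12,80, -328,-125,-15,-1.26,80, -365,-138,-17,-1.4,80, -401,-152,-19,-1.54,80, -437,-166,-21,-1.7,80, -437,-166,-21,-1.704,80, -437,-166,-21,-1.704,80]';python3 - <<'E'
from h import *
s=bot.sense();print(s['joint_positions'].round(3),s['eef_pos'])
C=cam("wrist");w=bot.grab_frame("wrist")
np.savez("w3.npz",K=C[0],R=C[1],t=C[2],o=s["orientation"],p=s["eef_pos"])
cv2.imwrite("pics/w3.png",w[:,:,::-1])
E
```

```text
clock: 17.35
eef_pos: [0.438, -0.2104, 0.1936]
orientation: [[-0.771, 0.266, 0.579], [0.342, 0.94, 0.022], [-0.538, 0.215, -0.815]]
ft_force: [1.4, -0.2, -0.1]
finger_gap: 0.0801
gripper_force: 0.0
[-1.107 -0.062  2.179  0.745  0.892 -2.779] [ 0.4380108  -0.21037213  0.19356165]
```

View pics/w3.png

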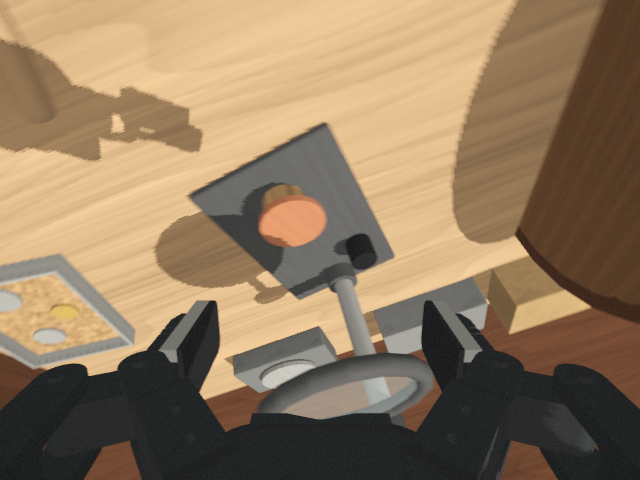

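The wrist view shows the medal's top face at about (293,220) on its block. The loupe is at (360,250), and the lens ring is below and behind the gripper near (345,390). The turn is still about 0.3 rad short.

```bash
cat > med.py <<'E'
from h import *
import sys
z=np.load("w3.npz");W=(z["K"],z["R"],z["t"]);w=cv2.imread("pics/w3.png")[:,:,::-1].copy()
print(cv2.cvtColor(w,cv2.COLOR_RGB2HSV)[[220,243,200],[293,293,285]].tolist())
m=mask(w,(4,100,215),(14,170,255),(240,170,350,260));c=big(m);e=cv2.fitEllipse(c);print(e,cv2.boundingRect(c));M=onz(W,e[0],.043);print("medal",M)
s=bot.sense();o=np.array(s["orientation"]);p=np.array(s["eef_pos"])
a=-np.arctan2(-o[2,1],-o[2,0])  # turn making tool y level
for a in(np.arctan2(o[2,1],o[2,0]),np.arctan2(-o[2,1],-o[2,0])):print("turn",a,(-np.sin(a)*o[:,0]+np.cos(a)*o[:,1]).round(3))
Mc=np.array([M[0],M[1],.039])
for k in(.10,.06,0):print(k,(o.T@(Mc+o[:,2]*(.014-k)-p)*1000).round(1))
E
python3 med.py
```

```text
[[11, 129, 235], [12, 130, 229], [10, 140, 169]]
((294.0344543457031, 221.81439208984375), (42.268924713134766, 61.03236770629883), 84.39215850830078) (262, 201, 62, 45)
medal [ 0.53891038 -0.2291702   0.043     ]
turn 2.7782375695313584 [ 0.029 -1.     0.   ]
turn -0.3633550840584348 [-0.029  1.     0.   ]
0.1 [ -0.4 -17.   98.3]
0.06 [ -0.4 -17.  138.3]
0 [ -0.4 -17.  198.3]
```

```bash
python3 -m handwheel '[0,-6,30,0,80, 0,-12,65,0,80, 0,-17,98,-0.1,80, 0,-17,98,-0.2,80, 0,-17,98,-0.25,80, 0,-17,98,-0.25,80]';python3 med.py|tail -5; python3 -c "
from rig import bot
s=bot.sense();print(s['joint_positions'].round(3))"
```

```text
clock: 18.0
eef_pos: [0.4958, -0.2214, 0.1182]
orientation: [[-0.821, 0.076, 0.565], [0.107, 0.994, 0.022], [-0.56, 0.079, -0.825]]
ft_force: [1.0, -0.4, -0.5]
finger_gap: 0.0802
gripper_force: 0.0
turn 3.002270087190557 [ 0.039 -0.999 -0.   ]
turn -0.13932256639923604 [-0.039  0.999  0.   ]
0.1 [  8.1 -10.7   3.5]
0.06 [  8.1 -10.7  43.5]
0 [  8.1 -10.7 103.5]
[-0.96   0.171  2.163  0.892  0.658 -3.115]
```

```bash
python3 -m handwheel '[4,-6,15,-0.02,80, 8,-11,35,-0.05,80, 8,-11,55,-0.1,80, 8,-11,65,-0.139,80, 8,-11,65,-0.139,80, 8,-11,65,-0.139,80]';python3 med.py|tail -5; python3 -c "
from rig import bot
s=bot.sense();print(s['joint_positions'].round(3))"
```

```text
clock: 18.6
eef_pos: [0.5403, -0.2254, 0.0843]
orientation: [[-0.852, -0.021, 0.523], [-0.015, 1.0, 0.015], [-0.523, 0.005, -0.852]]
ft_force: [-0.1, -0.5, 1.0]
finger_gap: 0.0797
gripper_force: 0.0
turn 3.1325229581752447 [ 0.029 -1.     0.   ]
turn -0.00906969541454835 [-0.029  1.    -0.   ]
0.1 [ 25.   -3.9 -48.1]
0.06 [25.  -3.9 -8.1]
0 [25.  -3.9 51.9]
[-0.841  0.293  2.076  0.848  0.562 -3.116]
```

```bash
python3 -m handwheel '[10,-2,0,0.05,80, 20,-4,0,0.05,80, 25,-4,0,0.05,80, 25,-4,0,0.05,80]';python3 med.py|tail -5; python3 -c "
from rig import bot
s=bot.sense();print(s['joint_positions'].round(3))"
```

```text
clock: 19.0
eef_pos: [0.5215, -0.2299, 0.0762]
orientation: [[-0.857, 0.026, 0.515], [0.038, 0.999, 0.013], [-0.514, 0.031, -0.857]]
ft_force: [-0.8, 1.1, 0.2]
finger_gap: 0.0801
gripper_force: 0.0
turn 3.081588975074876 [ 0.025 -1.    -0.   ]
turn -0.06000367851491734 [-0.025  1.    -0.   ]
0.1 [  4.2   0.1 -45.2]
0.06 [ 4.2  0.1 -5.2]
0 [ 4.2  0.1 54.8]
[-0.877  0.29   2.107  0.862  0.561 -3.116]
```

```bash
python3 -m handwheel '[4,0,15,0.02,80, 6,0,30,0.02,80, 6,0,40,0.01,80, 6,0,40,0.01,80]'|head -4;python3 med.py|tail -5; python3 -c "
from rig import bot
s=bot.sense();print(s['joint_positions'].round(3))"
```

```text
clock: 19.4
eef_pos: [0.5433, -0.2279, 0.0455]
orientation: [[-0.865, 0.037, 0.5], [0.05, 0.999, 0.014], [-0.499, 0.037, -0.866]]
ft_force: [-0.5, -0.0, 0.2]
turn 3.066577186035921 [ 0.028 -1.     0.   ]
turn -0.07501546755387209 [-0.028  1.     0.   ]
0.1 [  7.   -1.7 -82.6]
0.06 [  7.   -1.7 -42.6]
0 [ 7.  -1.7 17.4]
[-0.825  0.374  2.078  0.904  0.5   -3.116]
```

```bash
python3 -m handwheel '[5,-1,0,0,80, 9,-2,5,0,80, 10,-2,12,0,80, 10,-2,18,0,80, 10,-2,18,0,80]'|head -4;python3 med.py|tail -5; python3 -c "
from rig import bot
s=bot.sense();print(s['joint_positions'].round(3))"
```

```text
clock: 19.9
eef_pos: [0.5473, -0.229, 0.0313]
orientation: [[-0.872, 0.042, 0.489], [0.055, 0.998, 0.013], [-0.487, 0.039, -0.872]]
ft_force: [0.0, 1.2, -1.0]
turn 3.0626362391407755 [ 0.027 -1.    -0.   ]
turn -0.07895641444901778 [-0.027  1.     0.   ]
0.1 [  3.5  -0.2 -96.8]
0.06 [  3.5  -0.2 -56.8]
0 [ 3.5 -0.2  3.2]
[-0.812  0.407  2.069  0.912  0.478 -3.116]
```

```bash
python3 -m handwheel '[4,0,2,0,80, 4,0,4,0,80, 4,0,4,0,60, 4,0,4,0,54, 4,0,4,0,54, 4,0,4,0,54, 4,0,4,0,54]' 40;python3 - <<'E'
from h import *
s=bot.sense();print(s['joint_positions'].round(3))
a=bot.grab_frame("wrist")[150:480];b=bot.grab_frame("scene")[190:280,170:290]
cv2.imwrite("pics/g.png",np.hstack([cv2.resize(a,(480,300)),cv2.resize(b,(320,300),interpolation=2)])[:,:,::-1])
E
```

```text
clock: 20.6
eef_pos: [0.5468, -0.2289, 0.0287]
orientation: [[-0.873, 0.043, 0.486], [0.056, 0.998, 0.012], [-0.484, 0.038, -0.874]]
ft_force: [-4.5, 0.8, 5.1]
finger_gap: 0.0567
gripper_force: 41.7
[-0.811  0.411  2.07   0.912  0.473 -3.116]
```

View pics/g.png

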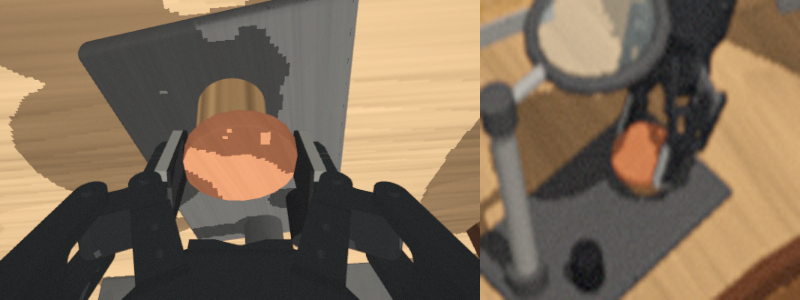

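The wrist and scene crops show the medal held between both pads, with its widest part near wrist crop (240,155), clear of the lens.

```bash
python3 -m handwheel '[0,0,-4,0,50, 0,0,-12,0,50, 0,0,-25,0.05,50, 0,0,-45,0.1,50, 0,0,-70,0.15,50, 0,0,-100,0.2,50, 0,0,-130,0.25,50, 0,0,-160,0.3,50, 0,0,-160,0.3,50]' 40;python3 - <<'E'
from h import *
s=bot.sense();print(s['joint_positions'].round(3))
p=np.array(s["eef_pos"]);o=np.array(s["orientation"]);t=np.array([.534,.200,.255]);print((o.T@(t-p)*1000).round())
O=np.array([[-0.873,0.043,0.486],[0.056,0.998,0.012],[-0.484,0.038,-0.874]])
print("turn about world to regrasp:",cv2.Rodrigues(o.T@O)[0].ravel())
w=bot.grab_frame("wrist");cv2.imwrite("pics/w5.png",w[:,:,::-1])
E
```

```text
clock: 21.6
eef_pos: [0.4688, -0.2323, 0.1716]
orientation: [[-0.82, 0.301, 0.488], [0.348, 0.937, 0.008], [-0.455, 0.176, -0.873]]
ft_force: [0.7, 0.2, -2.2]
finger_gap: 0.0574
gripper_force: 43.2
[-0.969  0.056  2.066  0.594  0.813 -2.556]
[ 59. 440. -38.]
turn about world to regrasp: [-0.00398559  0.00318406 -0.29984137]
```

View pics/w5.png

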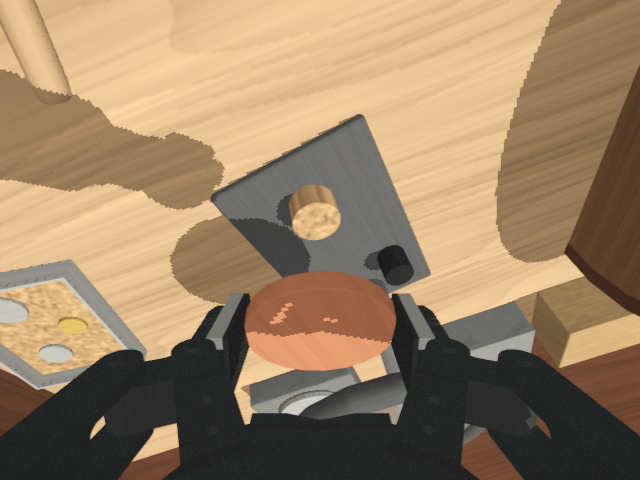

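The medal is held at wrist (320,322), about 151 px wide, and the block at (315,213) is empty.

```bash
python3 - <<'E'
from h import *
s=bot.sense();o=np.array(s["orientation"]);p=np.array(s["eef_pos"]);W=cam("wrist")
O=np.array([[-0.873,0.043,0.486],[0.056,0.998,0.012],[-0.484,0.038,-0.874]])
w=cv2.imread("pics/w5.png")[:,:,::-1].copy();m=mask(w,(2,110,90),(14,220,255),(235,260,405,380));print("seen",cv2.boundingRect(big(m)))
n=O[2];c=np.array([.0018,0,-.0128])
u=np.cross(n,[0,1,0]);u/=np.linalg.norm(u);v=np.cross(n,u)
for c in(np.array([.0018,0,-.0128]),np.array([.0018,0,-.0178]),np.array([.0068,0,-.0128])):
  P=np.array([proj(W,p+o@(c+.03*(u*np.cos(a)+v*np.sin(a))+h*n)) for a in np.linspace(0,6.28,60) for h in(-.004,.004)])
  print(c,P.min(0).round(),(P.max(0)-P.min(0)).round())
E
python3 -m handwheel '[3,20,-20,0,50, 7,50,-35,0,50, 12,90,-45,0,50, 17,130,-50,0,50, 23,170,-55,0,50, 28,210,-58,0,50, 34,250,-58,0,50, 39,290,-58,0,50, 44,330,-55,0,50, 50,370,-50,-0.1,50, 55,405,-43,-0.2,50, 58,430,-40,-0.3,50, 59,440,-38,-0.3,50, 59,440,-38,-0.3,50, 59,440,-38,-0.3,50]'
python3 -c "
from rig import bot
s=bot.sense();print(s['joint_positions'].round(3),s['eef_pos'],s['orientation'])"
```

```text
seen (244, 271, 152, 100)
[ 0.0018  0.     -0.0128] [240. 262.] [159. 105.]
[ 0.0018  0.     -0.0178] [237. 267.] [165. 108.]
[ 0.0068  0.     -0.0128] [239. 247.] [161. 110.]
clock: 23.15
eef_pos: [0.5329, 0.2017, 0.2521]
orientation: [[-0.875, 0.042, 0.482], [0.055, 0.998, 0.013], [-0.481, 0.038, -0.876]]
ft_force: [0.5, -1.0, -2.1]
finger_gap: 0.0569
gripper_force: 43.8
[ 0.227  0.024  1.873 -0.141  0.754 -1.214] [0.53291548 0.20171286 0.25206022] [[-0.87497207  0.04202288  0.48234631]
 [ 0.05491702  0.99841097  0.01263564]
 [-0.48104886  0.03754485 -0.87588948]]
```

```bash
python3 -m handwheel '[7,-1,12,0,50, 15,-2,25,0,50, 25,-3,42,0,50, 35,-4,58,0,50, 45,-5,75,0,50, 55,-6,92,0,50, 62,-7,103,0,50, 65,-7,109,0,50, 65,-7,109,0,50, 65,-7,109,0,50]'
python3 - <<'E'
from h import *
s=bot.sense();p=np.array(s["eef_pos"]);o=np.array(s["orientation"]);print(p)
W=cam("wrist");w=bot.grab_frame("wrist");S=bot.grab_frame("scene");T=bot.grab_frame("top")
m=mask(w,(2,110,60),(14,220,255),(235,260,405,380));
C=cam("scene");
for n,i,b in(("scene",S,(320,290,380,350)),("top",T,(200,190,265,260))):
    q=mask(i,(0,140,90),(11,255,255),b);c=[k for k in cv2.findContours(q,0,2)[0]]
    k=max(c,key=cv2.contourArea);r=cv2.boundingRect(k);print(n,r,onz(cam(n),(r[0]+(r[2]-1)/2,r[1]+(r[3]-1)/2),p[2]+.0089))
f=cv2.resize
cv2.imwrite("pics/c6.png",np.hstack([f(w,(400,300)),f(S[270:375,280:420],(400,300),interpolation=2)])[:,:,::-1])
print("assumed medal",p+[-.0015,-.0003,.0089])
E
```

```text
clock: 24.15
eef_pos: [0.5301, 0.1992, 0.1275]
orientation: [[-0.873, 0.044, 0.486], [0.057, 0.998, 0.013], [-0.485, 0.039, -0.874]]
ft_force: [-0.0, 0.0, -0.7]
finger_gap: 0.0569
gripper_force: 43.9
[0.53014298 0.19924446 0.12745274]
scene (320, 299, 43, 34) [0.53302172 0.18061212 0.13635274]
top (209, 208, 31, 23) [0.54434255 0.21051673 0.13635274]
assumed medal [0.52864298 0.19894446 0.13635274]
```

View pics/c6.png

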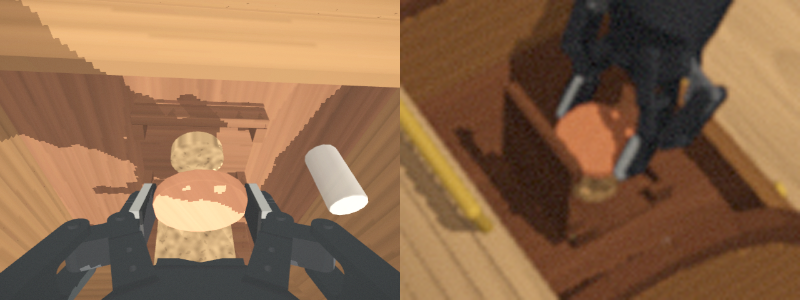

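The crops show the medal held over the case, at about scene (348,319), with the seat visible just ahead of it in the wrist view and the lid standing behind.

```bash
python3 - <<'E'
from h import *
s=bot.sense();p=np.array(s["eef_pos"]);o=np.array(s["orientation"])
S=cam("scene");a=p+[-.0015,-.0003,.0089];print(proj(S,a),onz(S,(347.9,319),a[2]))
t=np.array([.528,.1998,.0949]);print((o.T@(t-p)*1000).round(1))
E
```

```text
[348.46867214 320.16373724] [0.52785413 0.19643644 0.1368621 ]
[18.1 -1.3 27.7]
```

```bash
python3 -m handwheel '[5,0,8,0,50, 11,-1,16,0,50, 14,-1,21,0,50, 16,-1,24,0,50, 17,-1,26,0,50, 17,-1,26,0,50]'; python3 -m handwheel '[0.7,0,1,0,50, 1.2,0,1.7,0,50, 1.2,0,1.7,0,50]'
```

```text
clock: 24.9
eef_pos: [0.5273, 0.1999, 0.0954]
orientation: [[-0.874, 0.043, 0.485], [0.056, 0.998, 0.013], [-0.483, 0.038, -0.875]]
ft_force: [0.2, 0.3, -2.5]
finger_gap: 0.0567
gripper_force: 43.9
clock: 25.2
eef_pos: [0.5272, 0.2, 0.0939]
orientation: [[-0.873, 0.043, 0.485], [0.056, 0.998, 0.013], [-0.484, 0.039, -0.874]]
ft_force: [0.5, -0.1, -1.4]
finger_gap: 0.0566
gripper_force: 43.9
```

```bash
for i in 1 2 3; do python3 -m handwheel '[0.5,0,0.9,0,50, 0.5,0,0.9,0,50]'|grep -E "eef|ft_f"; done
```

```text
eef_pos: [0.5272, 0.2, 0.0928]
ft_force: [0.7, -0.4, -1.6]
eef_pos: [0.5276, 0.2001, 0.0927]
ft_force: [-2.6, -1.2, 5.4]
eef_pos: [0.528, 0.2003, 0.0927]
ft_force: [-7.5, -1.9, 11.4]
```

```bash
python3 -m handwheel '[-0.8,0,-1.4,0,50, -0.8,0,-1.4,0,56, -0.8,0,-1.4,0,60, -0.8,0,-1.4,0,64, -0.8,0,-1.4,0,68, -0.8,0,-1.4,0,72, -0.8,0,-1.4,0,72, -0.8,0,-10,0,72, -0.8,0,-25,0,72, -0.8,0,-50,0,72, -0.8,0,-85,0,72, -0.8,0,-120,0,72, -0.8,0,-150,0,72, -0.8,0,-150,0,72]'
python3 - <<'E'
from h import *
s=bot.sense();p=np.array(s["eef_pos"]);o=np.array(s["orientation"]);print(s['joint_positions'].round(3))
W=cam("wrist");w=bot.grab_frame("wrist");S=bot.grab_frame("scene")
np.savez("w7.npz",K=W[0],R=W[1],t=W[2],o=o,p=p);cv2.imwrite("pics/w7.png",w[:,:,::-1]);cv2.imwrite("pics/s7.png",S[:,:,::-1])
q=proj(W,[.5265,.1995,.107]).astype(int);print(q)
f=cv2.resize
cv2.imwrite("pics/c7.png",np.hstack([f(w,(400,300)),f(S[270:375,280:420],(400,300),interpolation=2)])[:,:,::-1])
E
```

```text
clock: 27.2
eef_pos: [0.4555, 0.1991, 0.2271]
orientation: [[-0.87, 0.041, 0.492], [0.056, 0.998, 0.015], [-0.49, 0.041, -0.871]]
ft_force: [-0.1, 1.3, -0.4]
finger_gap: 0.072
gripper_force: 0.0
[ 0.272 -0.089  2.052 -0.187  0.685 -1.131]
[317 232]
```

View pics/c7.png

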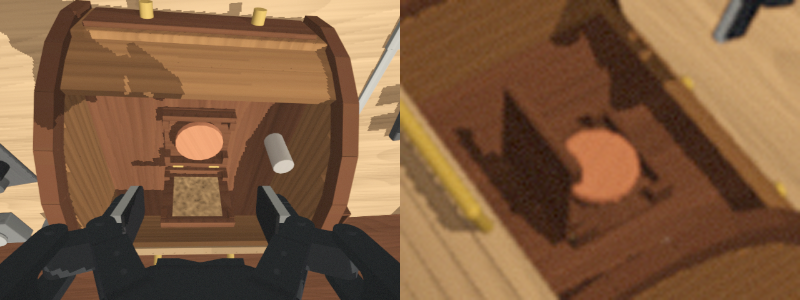

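The medal lies flat on the seat at about wrist (318,226). The expected seat centre projects to (317,232), so I'll measure the offset.

```bash
python3 - <<'E'
from h import *
z=np.load("w7.npz");W=(z["K"],z["R"],z["t"]);S=cam("scene")
w=cv2.imread("pics/w7.png")[:,:,::-1].copy();s=cv2.imread("pics/s7.png")[:,:,::-1].copy()
print(cv2.cvtColor(w,cv2.COLOR_RGB2HSV)[226,318])
m=mask(w,(3,100,210),(14,200,255),(260,180,380,280));c=big(m);e=cv2.fitEllipse(c);print(e,cv2.boundingRect(c),onz(W,e[0],.107))
m=mask(s,(0,130,120),(11,255,255),(325,300,375,350));c=big(m);r=cv2.boundingRect(c);print(r,onz(S,(r[0]+(r[2]-1)/2,r[1]+(r[3]-1)/2),.105))
cv2.imwrite("pics/c8.png",cv2.resize(w[150:380,220:420],(600,600*230//200))[:600,:,::-1])
E
```

```text
[ 12 128 243]
((318.72760009765625, 227.85060119628906), (54.238861083984375, 74.7031021118164), 86.21634674072266) (282, 201, 75, 55) [0.52110397 0.20049706 0.107     ]
(337, 315, 27, 27) [0.52355794 0.20047719 0.105     ]
```

View pics/c8.png

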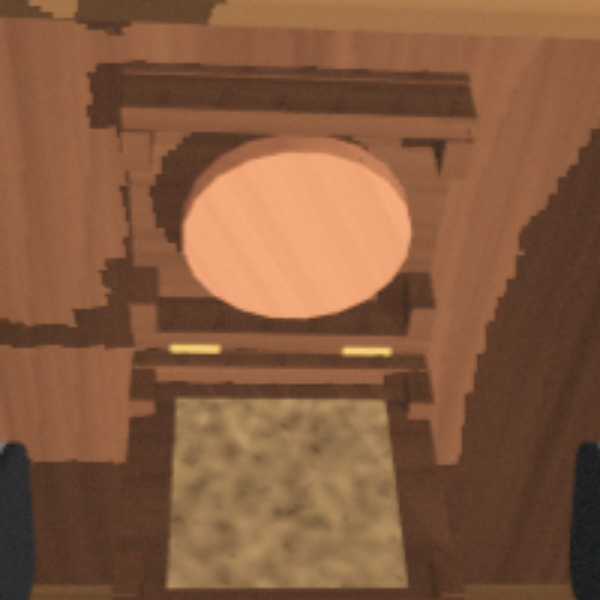

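The close view shows the medal flat inside the rim. The rim's inner front edge is at about wrist row 195 and the back edge at about row 261; the medal's top face spans rows 201 to 256.

```bash
python3 - <<'E'
from h import *
z=np.load("w7.npz");W=(z["K"],z["R"],z["t"])
for v,h in((195,.104),(261.3,.104),(200.7,.107),(256,.107),(166,.085),(267,.104),(185,.104)):print(v,h,onz(W,(319,v),h).round(4))
for u in(264,356):print(u,onz(W,(u,228),.104).round(4))
E
```

```text
195 0.104 [0.4914 0.2021 0.104 ]
261.3 0.104 [0.5635 0.1989 0.104 ]
200.7 0.107 [0.4942 0.2019 0.107 ]
256 0.107 [0.5534 0.1993 0.107 ]
166 0.085 [0.4794 0.2034 0.085 ]
267 0.104 [0.571  0.1986 0.104 ]
185 0.104 [0.4825 0.2025 0.104 ]
264 [0.5207 0.1579 0.104 ]
356 [0.5265 0.2299 0.104 ]
```

```bash
python3 -m handwheel '[-2,0,40,0,76, -4,-1,80,0,76, -4,-1,115,0,76, -4,-1,138,0,76, -4,-1,149,0,76, -4,-1,154.5,0,76, -4,-1,154.5,0,76, -4,-1,154.5,0,60, -4,-1,154.5,0,54, -4,-1,154.5,0,54, -4,-1,154.5,0,54, -4,-1,154.5,0,54]' 30
```

```text
clock: 28.5
eef_pos: [0.5338, 0.1992, 0.0904]
orientation: [[-0.872, 0.043, 0.487], [0.056, 0.998, 0.013], [-0.486, 0.039, -0.873]]
ft_force: [-3.7, 0.3, 7.0]
finger_gap: 0.0574
gripper_force: 32.7
```

```bash
python3 -m handwheel '[-1,0,-1.7,0,54, -1.2,0,-2.2,0,54, -3,0,-1.2,0,54, -4.4,0,-0.4,0,54, -4.4,0,-0.4,0,54, -4,0,0.5,0,54, -3.6,0,1,0,54, -3.6,0,1,0,54]'
```

```text
clock: 29.3
eef_pos: [0.5373, 0.1987, 0.0904]
orientation: [[-0.873, 0.043, 0.486], [0.056, 0.998, 0.013], [-0.485, 0.038, -0.874]]
ft_force: [-1.1, -1.9, 3.5]
finger_gap: 0.0571
gripper_force: 32.7
```

```bash
python3 -m handwheel '[0,0,0,0,57, 0,0,0,0,60, 0,0,0,0,64, 0,0,0,0,68, 0,0,0,0,72, 0,0,0,0,72, 0,0,-10,0,72, 0,0,-25,0,72, 0,0,-50,0,72, 0,0,-85,0,72, 0,0,-120,0,72, 0,0,-155,0,72, 0,0,-155,0,60]'
cat > m2.py <<'E'
from h import *
s=bot.sense();p=np.array(s["eef_pos"]);o=np.array(s["orientation"])
W=cam("wrist");w=bot.grab_frame("wrist");cv2.imwrite("pics/w9.png",w[:,:,::-1])
u,v=proj(W,[.5265,.1995,.107]).astype(int)
m=mask(w,(3,100,210),(14,200,255),(u-60,v-50,u+60,v+50));c=big(m);r=cv2.boundingRect(c);e=cv2.fitEllipse(c);print(e,r)
for q in((u,r[1]),(u,r[1]+r[3])):print(onz(W,q,.107))
print(onz(W,e[0],.107), "lid edge pred up", proj(W,[.5695,.195,.19]))
E
python3 m2.py
```

```text
clock: 30.6
eef_pos: [0.4623, 0.1977, 0.231]
orientation: [[-0.869, 0.041, 0.493], [0.056, 0.998, 0.016], [-0.491, 0.041, -0.87]]
ft_force: [1.4, -0.5, -0.2]
finger_gap: 0.0601
gripper_force: 0.0
((318.2528381347656, 221.31056213378906), (55.11686325073242, 74.85942077636719), 86.10874938964844) (281, 194, 76, 56)
[0.49805468 0.20014804 0.107     ]
[0.55719113 0.19742502 0.107     ]
[0.52476189 0.1991149  0.107     ] lid edge pred up [319.66528893 347.66305134]
```

```bash
python3 -m handwheel '[-30,0,5,0,40, -65,0,15,0,20, -105,0,30,0,0, -140,0,43,0,0, -154,-1,48,0,0, -154,-1,48,0,0, -154,-1,48,0,0, -154,-1,48,0,0]'
python3 - <<'E'
from h import *
z=np.load("w7.npz");W=(z["K"],z["R"],z["t"])
s=bot.sense();p=np.array(s["eef_pos"]);o=np.array(s["orientation"]);print(p)
hx,hz=.570,.104
y=lambda x:.1995-.107*(x-.5265)
for a in(1.5,1.57,1.65,1.75):
    e=np.array([hx-.086*np.cos(a),0,hz+.086*np.sin(a)]);e[1]=y(e[0]);print(a,proj(W,e).round(),end=' ')
print()
def row(x,zz):return (o.T@(np.array([x,y(x),zz])-p)*1000).round(0).tolist()
print("down",row(.622,.185))
for a in np.radians([95,88,80,72,64,56,48,40,32,24,16,8,3,0,-2]):
    d=np.array([-np.cos(a),np.sin(a)]);n=np.array([np.sin(a),np.cos(a)]);h=np.array([hx,hz])
    c=h+.086*d+.010*n+np.array([.0099,-.0174]) if a>np.radians(60) else h+.075*d+.010*n
    t=c+[.0096,.0054];print(round(np.degrees(a)),t.round(3),row(*t))
E
```

```text
clock: 31.45
eef_pos: [0.6182, 0.1878, 0.2568]
orientation: [[-0.874, 0.043, 0.483], [0.056, 0.998, 0.013], [-0.482, 0.038, -0.875]]
ft_force: [0.8, 0.1, -0.4]
finger_gap: -0.0003
gripper_force: 0.0
[0.61823613 0.187787   0.25679203]
1.5 [319. 354.] 1.57 [318. 358.] 1.65 [318. 362.] 1.75 [317. 366.] 
down [31.0, -1.0, 65.0]
95 [0.607 0.177] [49.0, -0.0, 65.0]
88 [0.596 0.178] [57.0, 0.0, 58.0]
80 [0.584 0.178] [68.0, 1.0, 52.0]
72 [0.572 0.177] [79.0, 2.0, 48.0]
64 [0.561 0.174] [91.0, 2.0, 45.0]
56 [0.546 0.177] [102.0, 3.0, 35.0]
48 [0.537 0.172] [113.0, 4.0, 35.0]
40 [0.529 0.165] [123.0, 4.0, 37.0]
32 [0.521 0.158] [133.0, 4.0, 40.0]
24 [0.515 0.149] [143.0, 4.0, 45.0]
16 [0.51 0.14] [152.0, 4.0, 50.0]
8 [0.507 0.13 ] [160.0, 4.0, 57.0]
3 [0.505 0.123] [164.0, 4.0, 62.0]
0 [0.505 0.119] [166.0, 4.0, 66.0]
-2 [0.504 0.117] [168.0, 4.0, 68.0]
```

```bash
python3 -m handwheel '[12,0,22,0,0, 22,-1,45,0,0, 31,-1,65,0,0, 49,0,65,0,0, 57,0,58,0,0, 68,1,52,0,0, 79,2,48,0,0, 91,2,45,0,0, 102,3,37,0,0, 113,4,35,0,0, 123,4,37,0,0, 123,4,37,0,0]'
python3 - <<'E'
from h import *
S=bot.grab_frame("scene");cv2.imwrite("pics/s10.png",cv2.resize(S[250:400,270:470],(600,450),interpolation=2)[:,:,::-1])
E
```

```text
clock: 32.65
eef_pos: [0.5283, 0.1991, 0.1648]
orientation: [[-0.875, 0.043, 0.483], [0.056, 0.998, 0.012], [-0.482, 0.038, -0.876]]
ft_force: [-0.1, -0.2, -0.4]
finger_gap: -0.0002
gripper_force: 0.0
```

View pics/s10.png

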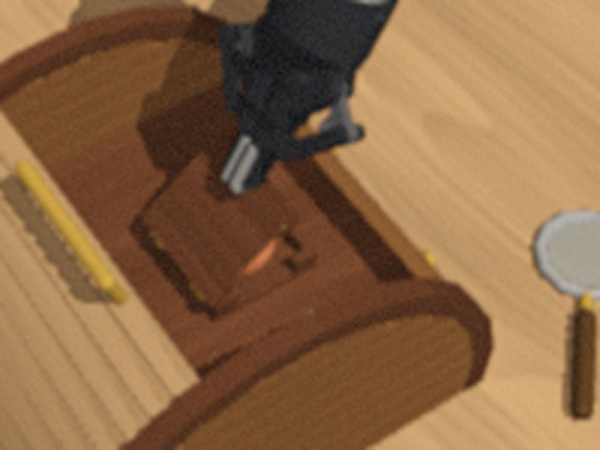

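The lid has followed the fingers about halfway down. I have now viewed 12 pictures, which is over the limit of 10, so from here on I'll work by numbers only.

```bash
python3 -m handwheel '[5,0,1,0,0, 10,0,3,0,0, 20,0,8,0,0, 29,0,13,0,0, 37,0,20,0,0, 41,0,25,0,0, 43,0,29,0,0, 45,0,31,0,0, 45,0,31,0,0]' | grep -E "eef|ft_f"; python3 -m handwheel '[0.5,0,1,0,0, 1,0,2,0,0, 1,0,2,0,0]'| grep -E "eef|ft_f"
```

```text
eef_pos: [0.5064, 0.202, 0.1177]
ft_force: [-2.8, -1.3, 4.7]
eef_pos: [0.5066, 0.2021, 0.117]
ft_force: [-12.3, -3.0, 18.3]
```

```bash
python3 -m handwheel '[-1,0,-3,0,0, -1,0,-20,0,0, 0,0,-60,0,0, 0,0,-105,0.1,5, 0,0,-150,0.24,10, -20,0,-145,0.38,22, -40,0,-138,0.52,22, -60,-1,-130,0.66,22, -82,-2,-122,0.8,22, -105,-2,-114,0.94,22, -130,-3,-106,1.08,22, -155,-3,-97,1.22,22, -175,-4,-90,1.36,22, -186,-4,-86,1.5,22, -186,-4,-86,1.62,22, -186,-4,-86,1.62,22, -186,-4,-86,1.62,22]'
python3 - <<'E'
from h import *
s=bot.sense();p=np.array(s["eef_pos"]);o=np.array(s["orientation"]);print(s['joint_positions'].round(3))
W=cam("wrist");w=bot.grab_frame("wrist");S=bot.grab_frame("scene");np.savez("w11.npz",K=W[0],R=W[1],t=W[2],o=o,p=p)
cv2.imwrite("pics/w11.png",w[:,:,::-1]);cv2.imwrite("pics/s11.png",S[:,:,::-1])
C=cam("scene")
for n,P in(("mid",[.661,.1865,.22]),("+y",[.666,.236,.22]),("-y",[.656,.137,.22])):print(n,proj(W,P).round(),proj(C,P).round())
u,v=proj(W,[.661,.1865,.22]).astype(int)
h=cv2.cvtColor(w,cv2.COLOR_RGB2HSV);print(h[max(v,0):v+1,u-40:u+40:5].tolist())
m=mask(w,(19,110,130),(30,255,255),(max(0,u-70),max(0,v-110),u+70,v+110));print("bar w",cv2.boundingRect(big(m)),cv2.minAreaRect(big(m)))
# red/orange medal visible?
m=mask(S,(0,150,130),(11,255,255),(320,290,385,355));print("medal px in scene",int((m>0).sum()))
E
```

```text
clock: 35.6
eef_pos: [0.6266, 0.1865, 0.2799]
orientation: [[0.083, 0.871, 0.485], [0.995, -0.102, 0.013], [0.061, 0.481, -0.874]]
ft_force: [0.2, -0.6, 0.0]
finger_gap: 0.0218
gripper_force: 0.0
[ 0.152  0.147  1.666 -0.083  0.827  0.292]
mid [323. 259.] [293. 326.]
+y [322. 175.] [307. 345.]
-y [324. 335.] [279. 308.]
[[[17, 91, 238], [17, 91, 238], [17, 92, 232], [18, 91, 231], [16, 103, 161], [17, 102, 157], [17, 105, 185], [20, 139, 198], [22, 131, 243], [22, 125, 255], [21, 131, 243], [16, 95, 221], [16, 98, 197], [18, 83, 255], [17, 89, 254], [17, 116, 158]]]
bar w (282, 170, 54, 181) ((308.5, 260.0), (180.0, 53.0), 90.0)
medal px in scene 1
```

```bash
python3 -m handwheel '[0,1,25,0,22, 0,2,50,0,22, 0,2,68,0,22, 0,2,77,0,22, 0,2,77,0,22, 0,2,77,0,12, 0,2,77,0,11, 0,2,77,0,11]' 20
python3 - <<'E'
from h import *
s=bot.sense();o=np.array(s["orientation"]);yaw=-.107
ax=np.array([np.cos(yaw),np.sin(yaw),0])
pt=lambda f:.21*(-np.cos(f)*ax+np.array([0,0,np.sin(f)]))
for f in list(np.linspace(111,39,19))+[38,37]:print(round(f,1),(o.T@(pt(np.radians(f))-pt(np.radians(111)))*1000).round(0).tolist())
E
```

```text
clock: 36.5
eef_pos: [0.6659, 0.1874, 0.2147]
orientation: [[0.086, 0.87, 0.486], [0.994, -0.105, 0.013], [0.062, 0.482, -0.874]]
ft_force: [1.2, 0.5, -1.9]
finger_gap: 0.0114
gripper_force: 13.0
111.0 [0.0, 0.0, 0.0]
107.0 [1.0, -10.0, -11.0]
103.0 [1.0, -20.0, -21.0]
99.0 [2.0, -32.0, -30.0]
95.0 [2.0, -44.0, -39.0]
91.0 [2.0, -56.0, -47.0]
87.0 [3.0, -69.0, -54.0]
83.0 [3.0, -82.0, -59.0]
79.0 [3.0, -96.0, -64.0]
75.0 [3.0, -110.0, -68.0]
71.0 [3.0, -125.0, -71.0]
67.0 [3.0, -139.0, -73.0]
63.0 [3.0, -154.0, -74.0]
59.0 [3.0, -168.0, -74.0]
55.0 [3.0, -183.0, -73.0]
51.0 [2.0, -198.0, -71.0]
47.0 [2.0, -212.0, -68.0]
43.0 [2.0, -226.0, -64.0]
39.0 [1.0, -240.0, -59.0]
38 [1.0, -243.0, -58.0]
37 [1.0, -246.0, -56.0]
```

```bash
python3 -m handwheel '[0,-4,-5,0,11, 1,-10,-11,0,11, 1,-20,-21,0,11, 2,-32,-30,0,11, 2,-44,-39,0,11, 2,-56,-47,0,11, 3,-69,-54,0,11, 3,-82,-59,0,11, 3,-96,-64,0,11, 3,-110,-68,0,11, 3,-125,-71,0,11, 3,-139,-73,0,11, 3,-154,-74,0,11, 3,-168,-74,0,11, 3,-183,-73,0,11, 2,-198,-71,0,11, 2,-212,-68,0,11, 2,-224,-65,0,11, 2,-233,-62,0,11, 2,-233,-62,0,11]'; python3 -m handwheel '[0,-4,2,0,11, 0,-7,3,0,11, 0,-10,4,0,11, 0,-10,4,0,11]'|grep -E "eef|ft|gap"; python3 -m handwheel '[0,-2,1.5,0,11, 0,-3,2,0,11, 0,-3,2,0,11]'|grep -E "eef|ft|gap"
```

```text
clock: 38.5
eef_pos: [0.4315, 0.2133, 0.1552]
orientation: [[0.086, 0.871, 0.484], [0.994, -0.105, 0.013], [0.062, 0.48, -0.875]]
ft_force: [-4.3, 4.6, 0.1]
finger_gap: 0.0113
gripper_force: 13.2
eef_pos: [0.4268, 0.214, 0.1487]
ft_force: [-4.5, -1.1, 9.4]
finger_gap: 0.011
eef_pos: [0.4274, 0.2147, 0.1476]
ft_force: [-3.4, -4.7, 16.2]
finger_gap: 0.0112
```

```bash
python3 -m handwheel '[0,0,0,0,14, 0,0.5,-0.5,0,20, 0,0.5,-0.5,0,22, 0,0.5,-20,0,22, 0,0,-50,0,22, 0,0,-90,0,22, 0,0,-130,0,22, 0,0,-130,0,22, 0,0,-130,0,22]'
python3 - <<'E'
from h import *
s=bot.sense();p=np.array(s["eef_pos"]);W=cam("wrist");w=bot.grab_frame("wrist");S=bot.grab_frame("scene");C=cam("scene")
cv2.imwrite("pics/w12.png",w[:,:,::-1]);cv2.imwrite("pics/s12.png",S[:,:,::-1])
yaw=-.107;ax=np.array([np.cos(yaw),np.sin(yaw),0]);o=np.array([.586,.1925,.025])
for f in(38,40,44):
    P=o+.21*(-np.cos(np.radians(f))*ax+np.array([0,0,np.sin(np.radians(f))]));print(f,P.round(3),proj(W,P).round(1),proj(C,P).round(1))
P=o+.21*(-np.cos(np.radians(38))*ax+np.array([0,0,np.sin(np.radians(38))]))
u,v=proj(W,P).astype(int);h=cv2.cvtColor(w,cv2.COLOR_RGB2HSV)
for dv in(-30,0,30):
    r=h[v+dv,u-60:u+60].astype(int);k=np.where((r[:,0]>=20)&(r[:,1]>115)&(r[:,2]>150))[0];print("bar cols",dv,(k.min()+u-60,k.max()+u-60) if len(k) else None)
# dark gap check: mean brightness profile across door front
g=h[v-70,u-110:u+60:5,2];print(g.tolist())
E
```

```text
clock: 40.1
eef_pos: [0.3614, 0.213, 0.2587]
orientation: [[0.085, 0.87, 0.486], [0.994, -0.105, 0.014], [0.063, 0.482, -0.874]]
ft_force: [0.1, -0.1, -0.1]
finger_gap: 0.022
gripper_force: 0.0
38 [0.421 0.21  0.154] [323.7 241.2] [390.8 292.5]
40 [0.426 0.21  0.16 ] [333.  241.9] [389.3 291.7]
44 [0.436 0.209 0.171] [352.6 243.1] [386.1 290.5]
bar cols -30 (np.int64(318), np.int64(332))
bar cols 0 (np.int64(319), np.int64(332))
bar cols 30 (np.int64(319), np.int64(332))
[210, 224, 227, 227, 224, 210, 64, 76, 77, 128, 108, 175, 171, 132, 131, 139, 141, 138, 149, 144, 147, 166, 218, 227, 188, 190, 189, 200, 194, 206, 205, 202, 205, 199]
```

```bash
python3 -c "
from rig import bot
print(bot.sign_off())"
```

```text
the job is handed in; nothing more can be done
None
```

I handed the job in at about 40 s: medal re-centred to about a millimetre, lid pressed until it stopped, door back at its closed stop. By the end I was relying on measurements alone, because I viewed 12 pictures against the limit of 10.

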